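# Fetch the stain-remover tin from behind the bottles

## Robot

A 6-joint arm with a two-finger parallel gripper is mounted at the origin on the work surface. World frame = base frame: x ahead of the robot, y to its left, z up, the work surface at z = 0. Lengths are in m, angles in degrees, forces in N, time in s.
With the tool pointing down it reaches from about 0.325 to 0.775 m from the base axis. Payload 5.5 kg.
Tool frame: the origin (TCP) lies at the centre of the arm's flange, where the gripper is bolted on; the fingertips stand 182 mm ahead of it and the grasp point (between the pads) lies 163 mm ahead of it; z points along the fingers, y is the direction in which the jaws open and shut (so a half turn about z gives the same grasp; the last joint's range is limited). The gripper opens to 88 mm and grips with 3 to 60 N. Pads are 20 mm wide; open, the fingers measure 115 mm over their backs; the gripper's body (75 mm by 178 mm) begins 61 mm behind the grasp point.
Start: joints at [-72.691, 5.22, 70.514, -0, 104.267, -3.249], TCP at [0.211, -0.562, 0.405] pointing down, gripper open.
Joint ranges: [-164.24, 164.24], [-49.07, 125.15], [9.68, 141.18], [-86.29, 266.29], [3.28, 154.24], [-151.56, 151.56]. Speed limits (degrees/s): [147.25, 147.25, 172.46, 180, 180, 180].

## Interface

Orientations are given as [roll, pitch, yaw] about the fixed x, y, z axes, in that order (R = Rz(yaw) Ry(pitch) Rx(roll)).
In Python, from station import r gives the robot as it stands. The module is installed in compiled form; this text tells all that it offers. Calls block until the motion is done:
- r.reach(position, orientation): joint-space move of the TCP to a pose.
- r.servo_line(position, rotation=None, speed=0.15): straight line of the TCP; rotation=None keeps the orientation; speed is the mean speed in m/s.
- r.move_joints(angles): joint-space move.
- r.let_go() and r.grab(squeeze=None): open the fingers fully, or close them until they stop; squeeze is the grip in N (None keeps the last).
- r.wait(seconds).
- r.inverse_kinematics(position, orientation): joint angles nearest the present ones, or None.
- r.sense(): the state.
- r.snapshot(name): name is "scene" or "side" or "wrist"; returns a dict with "frame" (400x640x3 uint8, red, green, blue), "fx", "fy", "cx", "cy" (pixels), "R" (3x3) and "t" (3): a world point X has camera coordinates R X + t. Camera axes: x right, y down, z forward; pixel columns grow to the right and rows downward; lengths in m; the calibration is good to about 2 mm. A picture is of the moment at which its call begins. There is no depth.
A pose or a line that the arm cannot do raises r.IKError and nothing moves.
- r.hand_in(): hands the job in, once; it reports no verdict.
The state is a dict: "clock": time; "joints": joint angles; "joint_vel": joint speeds; "joint_torque": joint torques, N m; "tcp_pos": TCP position; "orientation": TCP orientation; "contact_force": force on the tool from outside, world axes, zero at the start; "torque": the same for the moment, N m; "opening": finger opening in m.
Only numpy, scipy, OpenCV 4.12 (cv2) and the standard library are available. Lean on these libraries where they do the work, as an engineer would, in place of code of your own. Each camera call takes 0.05 s, during which the arm holds its last target.

## Task

The low stain-remover tin in the grey supply tray is hemmed in by three bottles. First stand all three bottles upright on the black rubber mat at the side, then take the tin out and set it down flat in the middle of the round cork coaster, and only then put each bottle back upright in the tray on the very spot where it stood at the start. Keep the bottles and the tin upright throughout, and leave the soap, the sink plug and the measuring cup where they are.

Things in the scene. Friction and masses are not known exactly. Their poses are not given: they have to be found in the camera images.
- square_bottle: Plain white bottle with square body 48 x 48 mm, 84 mm high, short neck, and a grey round cap 32 mm across from 92 to 128 mm above its underside; grip the cap, 115 mm up. Origin: centre of the underside, z up. Starts within 3 mm of the centre of the front, left or right spot of the tray (varies). Loose, about 0.2 kg.
- round_bottle: Plain white round bottle, 58 mm across, straight to 68 mm, then a long sloping shoulder to a narrow grey round cap 24 mm across, from 100 to 140 mm above its underside; grip the cap, 122 mm up. Origin: centre of the underside, z up. Starts within 3 mm of the centre of the front, left or right spot of the tray (varies). Loose, about 0.2 kg.
- spray_can: Bare metal round can, 54 mm across and 86 mm high, sloping to 96 mm, with a wide grey bevelled round cap 38 mm across from 96 to 122 mm (bevelled to 128 mm) above its underside; grip the cap, 116 mm up. Origin: centre of the underside, z up. Starts within 3 mm of the centre of the front, left or right spot of the tray (varies). Loose, about 0.2 kg.
- tin: Low round metal tin with a pale round label on its lid, 56 mm across, 42 mm high, the only low round tin in the tray; it stands on the back middle spot, with the bottles about 10 mm off it in front, left and right. Grip it across its side, about 26 mm up. Origin: centre of the underside, z up. Loose; about 0.12 kg.
- supply_tray: Grey fixed tray, x from -115 to 65 mm, y +-120 mm; inner floor 6 mm above its origin; lip 15 mm high, at the back (+x) 35 mm. x points away from the robot, turned up to 0.3 rad. Flush dark round spots 64 mm across at (x, y) mm: front (-70, 0), left (-30, 65), right (-30, -65) for the bottles, back (0, 0) for the tin. Origin: on the table under the tin's spot.
- drain_mat: Black rubber mat, fixed, 280 mm (its x, pointing roughly away from the robot) by 130 mm (its y), 4 mm thick, empty at the start; on the left or right of the tray. Room for three bottles in a row along its x. Origin: centre of its underside; its top is 4 mm higher.
- coaster: Round cork coaster, fixed, 120 mm across, 6 mm thick, on the other side of the tray from the mat. Origin: centre of its underside; its top is 6 mm higher.
- soap_bar: Bystander: small white soap bar 26 x 40 x 18 mm in the tray's back left corner. Origin: centre of the underside. Leave it.
- sink_plug: Bystander: small black rubber sink plug, 34 mm across, 26 mm high, in the tray's back right corner. Origin: centre of the underside. Leave it.
- measure_cup: Bystander: small white open measuring cup, 50 mm across, 45 mm high, standing 115 to 140 mm beyond the coaster's centre. Origin: centre of the underside. Leave it.
Things that resemble listed ones, but are neither listed nor needed, are in the scene too. What is shaped like the round_bottle but red is not meant. Leave any orange look-alike of the square_bottle alone.

How it is judged (in metres and radians):
On the way, in this order (a step that is already met when the one before it is completed fails the run):
1. all three bottles stand upright on the mat together (x of square_bottle in the frame of drain_mat between -0.14 and 0.14 m and y of square_bottle in the frame of drain_mat between -0.065 and 0.065 m and z of square_bottle in the frame of drain_mat between 0 and 0.012 m and angle between each of square_bottle, round_bottle, spray_can's own z axis and vertical below 0.15 rad and linear speed of each of square_bottle, round_bottle, spray_can below 0.03 m/s and x of round_bottle in the frame of drain_mat between -0.14 and 0.14 m and y of round_bottle in the frame of drain_mat between -0.065 and 0.065 m and z of round_bottle in the frame of drain_mat between 0 and 0.012 m and x of spray_can in the frame of drain_mat between -0.14 and 0.14 m and y of spray_can in the frame of drain_mat between -0.065 and 0.065 m and z of spray_can in the frame of drain_mat between 0 and 0.012 m), for 0.2 s.
2. the tin stands on the middle of the coaster, let go, while all three bottles are still on the mat (all of step 1 and horizontal distance between tin and coaster below 0.015 m and z of tin in the frame of coaster between 0.002 and 0.011 m and linear speed of tin below 0.02 m/s and angle between tin's own z axis and vertical below 0.15 rad and contact force between tin and the fingers below 0.1 N), for 0.2 s.
At the end, for the whole second after the job is handed in: The tin stands on the coaster with its centre within 15 mm of the coaster's; each bottle stands upright within 15 mm of where it itself stood at the start; all are released and at rest (horizontal distance between tin and coaster below 0.015 m and z of tin in the frame of coaster between 0.002 and 0.011 m and linear speed of each of tin, square_bottle, round_bottle, spray_can below 0.02 m/s and angle between each of tin, square_bottle, round_bottle, spray_can's own z axis and vertical below 0.15 rad and contact force between each of tin, square_bottle, round_bottle, spray_can and the fingers below 0.1 N and distance of each of square_bottle, round_bottle, spray_can from where it was at the start of the episode below 0.015 m); the robot touches nothing.
It fails at once if a bottle or the tin is tipped by more than 0.6 rad (angle between any of square_bottle, round_bottle, spray_can, tin's own z axis and vertical above 0.6 rad).
It fails at once if the soap, sink plug or measuring cup is moved by more than 30 mm (distance of any of soap_bar, sink_plug, measure_cup from where it was at the start of the episode above 0.03 m).
It also fails if it takes over 147 s, if anything falls off the work surface, if the arm or the gripper's body presses on something with over 40 N, if the wrist force passes 120 N, or if a joint passes its speed limit or range.

## Working session

There is one attempt and no reset: what is moved stays moved. The work goes in short steps, each a Python script; the robot and the scene stay as the last script left them, time stands still between calls to the robot, and variables do not carry over. Pictures are saved under pics/ and viewed, and the job is handed in when it is done.

```bash
mkdir -p pics; python3 - <<'E'
from station import r
import cv2,numpy as np
for n in("scene","side","wrist"):
    s=r.snapshot(n); cv2.imwrite(f"pics/{n}0.png",s["frame"][:,:,::-1])
    R=np.array(s["R"]);print(n,s["fx"],s["cx"],s["cy"],R.round(3).tolist(),(-R.T@np.array(s["t"])).round(3))
s=r.sense();print(s["clock"],s["orientation"],s["opening"])
E
```

```text
scene 362.521881793172 318.08434171603915 196.88028950354425 [[-0.497, 0.868, 0.008], [0.613, 0.358, -0.705], [-0.614, -0.346, -0.71]] [1.033 0.265 0.597]
side 393.78724165189885 322.5956438214663 196.64015812164502 [[0.992, -0.126, 0.007], [-0.093, -0.767, -0.635], [0.085, 0.629, -0.773]] [ 0.459 -0.468  0.642]
wrist 316.404626260016 319.0934517477326 200.17489572923085 [[0.351, -0.936, -0.002], [-0.896, -0.337, 0.291], [-0.273, -0.1, -0.957]] [ 0.285 -0.533  0.385]
0.15 [-1.79913883e+02 -4.93080992e-03  2.05563893e+01] 0.0874941201974015
```

View pics/scene0.png

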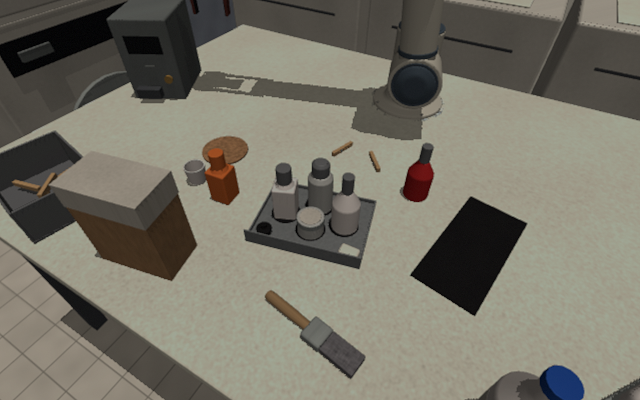

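View pics/side0.png

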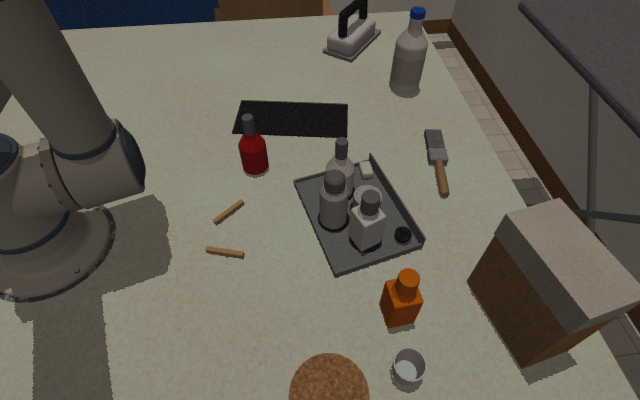

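View pics/wrist0.png

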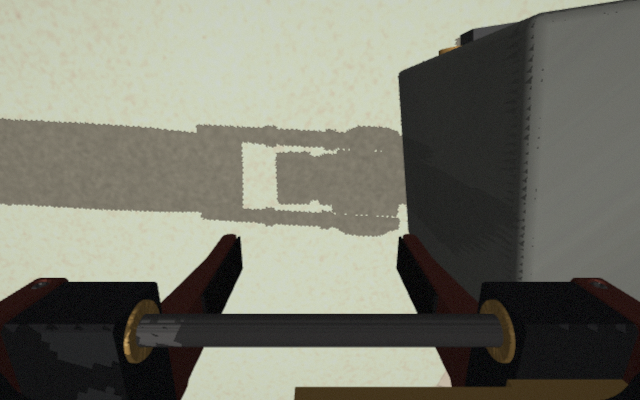

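The scene view shows the tray at about (312,225). The square bottle (cap 284,175) stands right, the spray can (320,170) front and the round bottle (348,185) left, with the tin at (311,220). The mat is at (470,252) and the coaster at (226,150). I'll enlarge this for exact pixels.

```bash
python3 - <<'E'
import cv2
a=cv2.imread("pics/scene0.png");cv2.imwrite("pics/c1.png",cv2.resize(a[150:270,240:400],None,fx=5,fy=5,interpolation=cv2.INTER_CUBIC))
a=cv2.imread("pics/side0.png");cv2.imwrite("pics/c2.png",cv2.resize(a[130:280,285:435],None,fx=4,fy=4,interpolation=cv2.INTER_CUBIC))
E
```

```text
(no output)
```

View pics/c1.png

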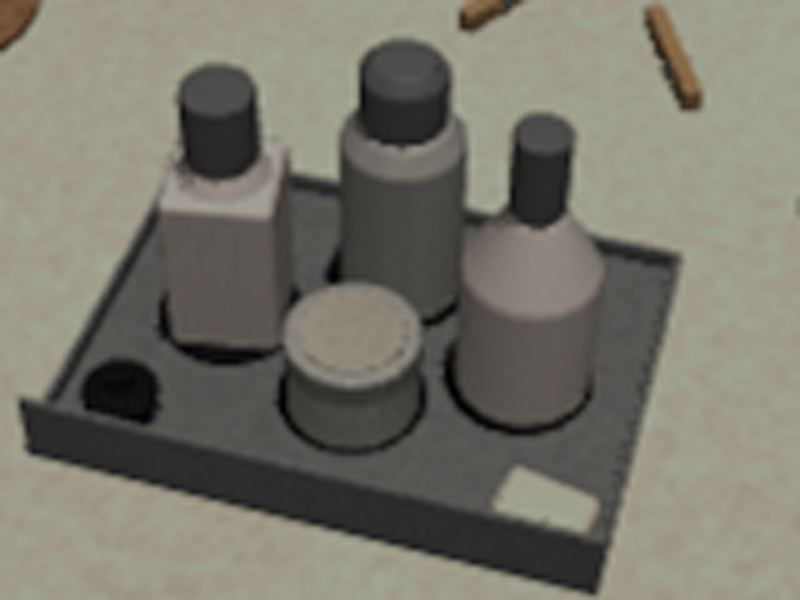

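View pics/c2.png

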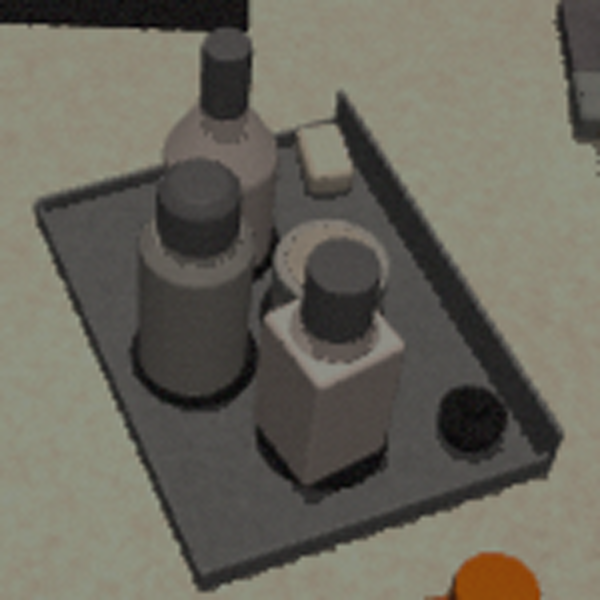

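```bash
cat > h.py <<'E'
import numpy as np,cv2
from station import r
def ray(s,u,v,z):
    R=np.array(s["R"]);c=-R.T@np.array(s["t"])
    d=R.T@np.array([(u-s["cx"])/s["fx"],(v-s["cy"])/s["fy"],1]);return (c+d*(z-c[2])/d[2])[:2]
def proj(s,X):
    p=np.array(s["R"])@np.array(X)+np.array(s["t"]);return np.array([s["fx"]*p[0]/p[2]+s["cx"],s["fy"]*p[1]/p[2]+s["cy"]])
E
python3 - <<'E'
from h import *
S=r.snapshot("scene");D=r.snapshot("side")
a=lambda x,y,z:ray(S,(x+.5)/5-.5+240,(y+.5)/5-.5+150,z)
b=lambda x,y,z:ray(D,(x+.5)/4-.5+285,(y+.5)/4-.5+130,z)
P=lambda n,*q:print(n,*[x.round(4) for x in q])
P("sq",a(219,92,.134),b(343,267,.134))
P("spray",a(405,60,.134),b(199,183,.134))
P("round",a(544,134,.146),b(227,48,.146))
P("tin",a(353,333,.048))
P("backR",a(22,400,.035),b(562,437,.035))
P("backL",a(608,545,.035),b(340,93,.035))
P("frontL",a(680,255,.015),b(38,207,.015))
P("frontR",b(205,580,.015))
for n,s in(("S",S),("D",D)):
    hsv=cv2.cvtColor(s["frame"],cv2.COLOR_RGB2HSV);g=s["frame"].max(2)
    m=(g<25).astype(np.uint8)
    k,l,st,ce=cv2.connectedComponentsWithStats(m)
    for i in range(1,k):
        if st[i,4]>300: print(n,i,st[i])
    for i in range(1,k):
        x,y,w,h,A=st[i]
        if A>1500 and (n=="S" and x>380 and y>150 or n=="D" and 200<x<260 and y>80):
            c=cv2.findContours((l==i).astype(np.uint8),0,1)[0][0]
            q=cv2.boxPoints(cv2.minAreaRect(c));ap=cv2.approxPolyDP(c,6,True)[:,0]
            print(ap.tolist());[P("mat",ray(s,*p,.004)) for p in ap.astype(float)]
    H=(hsv[...,0]>5)&(hsv[...,0]<16)&(hsv[...,1]>70)&(hsv[...,1]<190)
    k,l,st,ce=cv2.connectedComponentsWithStats(cv2.morphologyEx(H.astype(np.uint8),cv2.MORPH_CLOSE,np.ones((5,5))))
    for i in range(1,k):
        if st[i,4]>500:
            print(n,"cork?",st[i]);
            c=cv2.findContours((l==i).astype(np.uint8),0,1)[0][0][:,0].astype(float)
            w=np.array([ray(s,*p,.006) for p in c]).astype(np.float32);(x,y),rr=cv2.minEnclosingCircle(w);print(w.mean(0),x,y,rr)
E
```

```text
sq [ 0.5978 -0.0587] [ 0.5947 -0.0635]
spray [ 0.5441 -0.0057] [ 0.5418 -0.0093]
round [0.568  0.0671] [0.5648 0.0616]
tin [0.614 0.011]
backR [ 0.7016 -0.0911] [ 0.7005 -0.0961]
backL [0.6473 0.1416] [0.6445 0.1371]
frontL [0.4747 0.0985] [0.4737 0.0913]
frontR [ 0.5293 -0.1378]
S 5 [   0    2  125   76 3305]
S 20 [122  36  41  18 615]
S 74 [ 411  197  115  118 6967]
S 90 [ 30 262  77  67 853]
[[471, 197], [411, 275], [474, 314], [525, 223]]
mat [0.3419 0.2818]
mat [0.6126 0.2328]
mat [0.6331 0.3555]
mat [0.3634 0.4021]
S cork? [202 136  46  44 838]
[ 0.51311916 -0.32103103] 0.5213716626167297 -0.31549155712127686 0.08886414021253586
S cork? [  67  195  129   85 5233]
[ 0.80637085 -0.29412255] 0.8385806679725647 -0.3205544650554657 0.16805832087993622
D 1 [339   0  28  37 437]
D 7 [ 241  101  106   36 1832]
[[241, 104], [257, 111], [259, 133], [346, 135], [346, 105]]
mat [0.3588 0.3849]
mat [0.3993 0.3513]
mat [0.4024 0.2668]
mat [0.6097 0.2349]
mat [0.6286 0.349 ]
D cork? [ 214    0  120   21 2060]
[0.45967788 0.89888656] 0.4688861072063446 0.9066274166107178 0.20792940258979797
D cork? [ 422   19  157  190 3192]
[1.0231967  0.32395452] 1.00254225730896 0.3593941032886505 0.40501782298088074
D cork? [ 467  236  149  133 6773]
[ 0.8513056  -0.23776023] 0.8636907339096069 -0.2179039567708969 0.13055887818336487
D cork? [ 289  353   81   47 2994]
[ 0.49352956 -0.30874097] 0.4910334646701813 -0.32591432332992554 0.05961372330784798
```

```bash
python3 - <<'E'
from h import *
for i,(p,yaw) in enumerate([((.42,-.34,.45),40),((.56,-.07,.47),103)]):
    r.reach(list(p),[180,0,yaw]); s=r.snapshot("wrist");cv2.imwrite(f"pics/w{i+1}.png",s["frame"][:,:,::-1])
    np.save(f"w{i+1}.npy",{k:s[k] for k in s},allow_pickle=True)
    print(r.sense()["clock"])
E
```

```text
1.475
2.6917
```

View pics/w1.png

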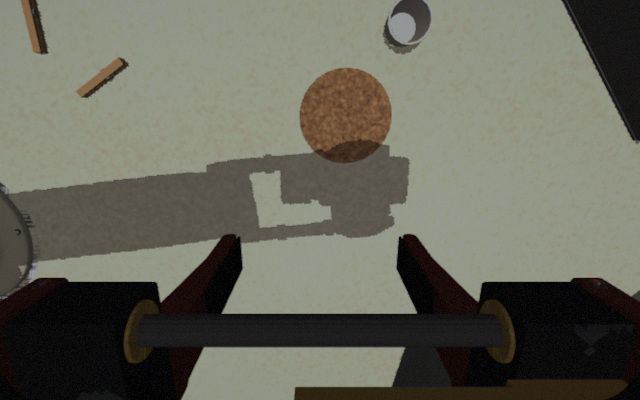

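View pics/w2.png

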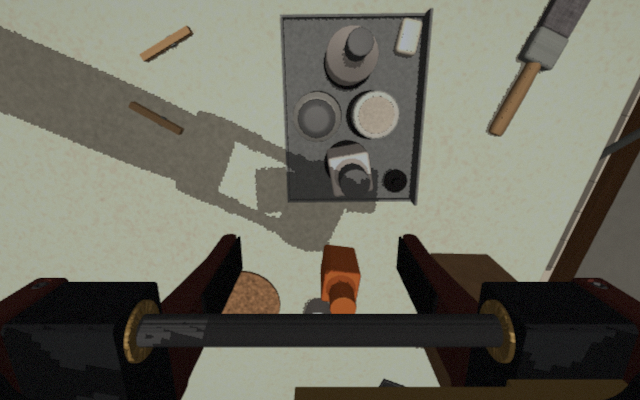

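w1 shows the coaster whole at (346,116). w2 shows the tray from above: round cap (361,40), spray cap (317,117), square cap (354,180), tin (376,114).

```bash
python3 - <<'E'
import cv2
a=cv2.imread("pics/w2.png")[5:215,260:450];cv2.imwrite("pics/c3.png",cv2.resize(cv2.convertScaleAbs(a,alpha=1.6),None,fx=2.8,fy=2.8,interpolation=cv2.INTER_CUBIC))
E
python3 - <<'E'
from h import *
w=np.load("w1.npy",allow_pickle=True).item()
hsv=cv2.cvtColor(w["frame"],cv2.COLOR_RGB2HSV)
H=((hsv[...,0]>4)&(hsv[...,0]<18)&(hsv[...,1]>70)).astype(np.uint8);H[:60]=0;H[170:]=0;H[:,:290]=0;H[:,400:]=0
H=cv2.morphologyEx(H,cv2.MORPH_CLOSE,np.ones((5,5)))
c=max(cv2.findContours(H,0,1)[0],key=cv2.contourArea)[:,0].astype(float)
q=np.array([ray(w,*p,.006) for p in c],np.float32);print(cv2.fitEllipse(q),cv2.minEnclosingCircle(q))
S=r.snapshot("scene");D=r.snapshot("side")
cv2.imwrite("pics/d.png",D["frame"][:,:,::-1])
print("red cap",ray(S,428,149,.146),ray(D,249,118,.146),"orange cap",ray(D,409,277,.134),"scene",ray(S,216,154,.134), "cup",ray(w,408,12,.045))
E
```

```text
((0.48961690068244934, -0.3251378834247589), (0.11745443195104599, 0.11816656589508057), 123.83918762207031) ((0.48950669169425964, -0.32522842288017273), 0.05981684476137161)
red cap [0.4121571  0.16933617] [0.39685039 0.14922842] orange cap [ 0.61940078 -0.21697387] scene [ 0.63060174 -0.20087988] cup [ 0.61480712 -0.30145718]
```

View pics/c3.png

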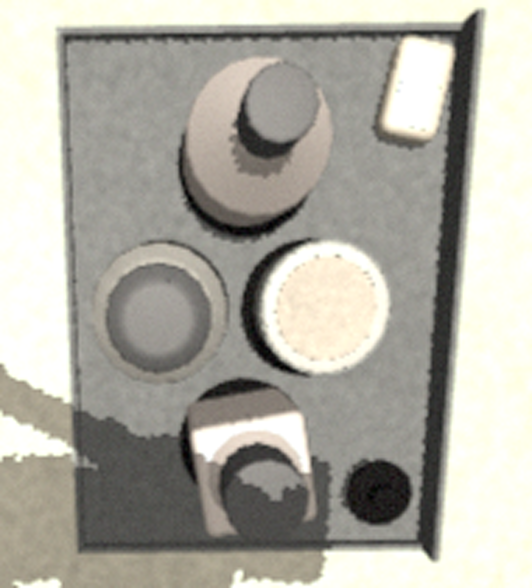

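```bash
python3 - <<'E'
from h import *
w=np.load("w2.npy",allow_pickle=True).item()
a=lambda x,y,z:ray(w,(x+.5)/2.8-.5+260,(y+.5)/2.8-.5+5,z).round(4)
print("round",a(283,101,.146),"spray",a(158,309,.134),"sq",a(266,495,.134),"tin",a(325,308,.048))
print("FL",a(60,31,.015),"FR",a(78,551,.015),"BL",a(482,11,.035),"BR",a(434,558,.035))
E
```

```text
round [0.5653 0.0669] spray [ 0.541  -0.0034] sq [ 0.5942 -0.0589] tin [0.6122 0.0105]
FL [0.4731 0.0977] FR [ 0.527 -0.134] BL [0.6454 0.1396] BR [ 0.6993 -0.092 ]
```

```bash
cat >> h.py <<'E'
B={"round":((.566,.0652),.122,(.570,.300)),"spray":((.5423,-.0062),.116,(.486,.315)),"sq":((.5956,-.0604),.115,(.402,.330))}
HI=.45
def mv(p,z,yaw,fr=None):
    r.reach([p[0],p[1],z],[180,0,yaw])
def carry(a,ya,za,b,yb,zb,sq=25,hi=HI,chk=None):
    mv(a,hi,ya); r.servo_line([*a,za],speed=.15); r.grab(squeeze=sq); r.wait(.2)
    print("grip",round(r.sense()["opening"],4),np.round(r.sense()["contact_force"],1))
    r.servo_line([*a,hi],speed=.15); print("held",round(r.sense()["opening"],4),np.round(r.sense()["contact_force"],1))
    mv(b,hi,yb); r.wait(.2); r.servo_line([*b,zb+.02],speed=.15); r.servo_line([*b,zb],speed=.04)
    print("f",np.round(r.sense()["contact_force"],1)); r.let_go(); r.wait(.2); r.servo_line([*b,min(hi,zb+.18)],speed=.2)
    print("clock",r.sense()["clock"])
def shot(n,f):
    s=r.snapshot(n);cv2.imwrite(f"pics/{f}.png",s["frame"][:,:,::-1]);return s
E
python3 - <<'E'
from h import *
p,h,m=B["round"];carry(p,103,.169+h,m,170,.168+h)
shot("scene","s1")
E
```

```text
grip 0.0237 [ 1.3  0.  -0.4]
held 0.0234 [-0.8 -0.2 -3.5]
f [ 0.2  0.3 -2.4]
clock 12.1167
```

View pics/s1.png

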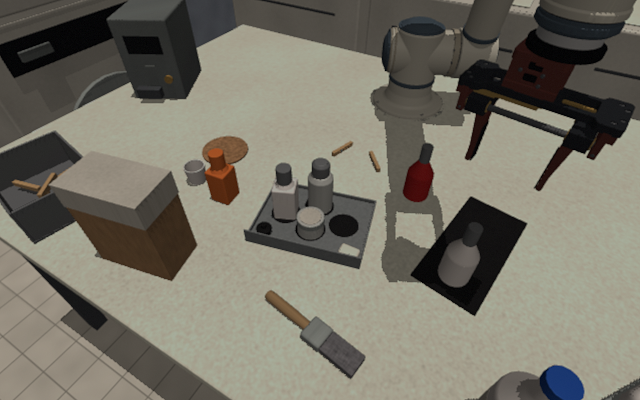

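The round bottle stands on the mat at (460,262), and the rest is unmoved. The other two are next.

```bash
python3 - <<'E'
from h import *
for n in("spray","sq"):
    p,h,m=B[n];carry(p,103,.169+h,m,170,.168+h)
    if n=="spray": shot("scene","s2")
mv((.56,-.07),.47,103)
shot("scene","s3");s=shot("wrist","w3");np.save("w3.npy",s,allow_pickle=True)
E
```

```text
grip 0.0375 [-1.3 -0.8  0.5]
held 0.0374 [ 0.   0.7 -3.6]
f [ 0.4  0.3 -1.9]
clock 22.175
grip 0.0315 [-0.3 -0.2 -0.4]
held 0.0315 [-0.   0.  -2.2]
f [ 0.4  1.  -1.1]
clock 33.0417
```

View pics/s3.png

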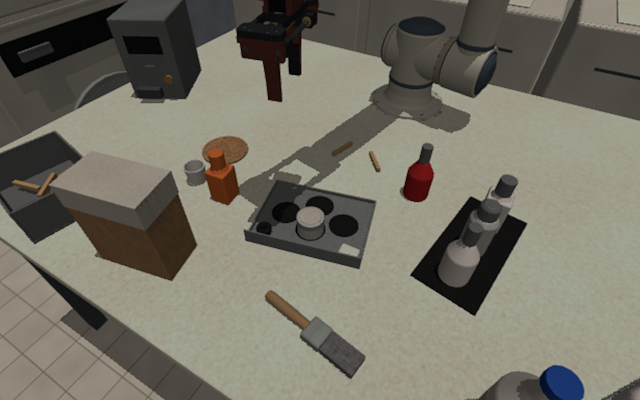

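View pics/w3.png

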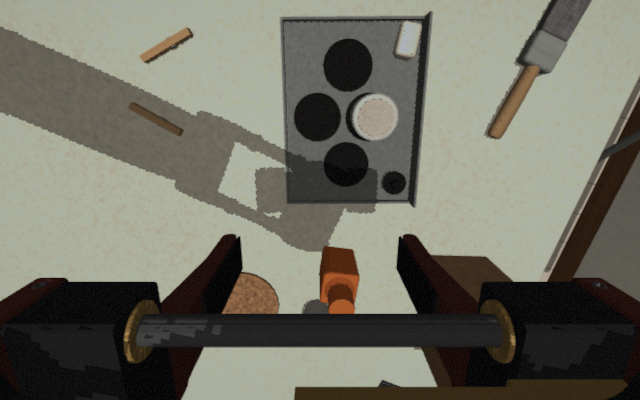

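All three bottles stand on the mat (caps at 508,182 / 488,208 / 471,233), and the tray's spots are now visible. I'll use the spots to check the tray frame and the tin.

```bash
python3 - <<'E'
from h import *
def spots(s,box):
    x0,y0,x1,y1=box;g=s["frame"].max(2);m=np.zeros_like(g);m[y0:y1,x0:x1]=(g[y0:y1,x0:x1]<24)
    k,l,st,ce=cv2.connectedComponentsWithStats(m)
    for i in range(1,k):
        if st[i,4]>80:
            c=max(cv2.findContours((l==i).astype(np.uint8),0,1)[0],key=len)
            q=np.array([ray(s,*p,.006) for p in c[:,0].astype(float)],np.float32)
            (a,b),rr=cv2.minEnclosingCircle(q);print(st[i],round(a,4),round(b,4),round(rr,4))
w=np.load("w3.npy",allow_pickle=True).item()
print("wrist");spots(w,(285,20,410,200))
print("scene");spots(r.snapshot("scene"),(250,190,365,245))
print("side");D=shot("side","d3");spots(D,(300,160,420,260))
g=cv2.cvtColor(w["frame"],cv2.COLOR_RGB2GRAY);m=np.zeros_like(g);m[88:145,345:402]=g[88:145,345:402]>115
m=cv2.morphologyEx(m,cv2.MORPH_OPEN,np.ones((3,3)));c=max(cv2.findContours(m,0,1)[0],key=len)
print("tin wrist",cv2.minEnclosingCircle(np.array([ray(w,*p,.048) for p in c[:,0].astype(float)],np.float32)))
y=np.radians(13.1);X=np.array([np.cos(y),np.sin(y)]);Y=np.array([-X[1],X[0]])
for f in((-.07,0),(-.03,.065),(-.03,-.065)): print(np.array([.6105,.0085])+f[0]*X+f[1]*Y)
E
```

```text
wrist
[ 324   39   48   52 1588] 0.5663 0.0655 0.031
[ 295   94   45   47 1324] 0.5422 -0.0073 0.0311
[346  94  18  46 134] 0.6028 0.0068 0.0297
[ 324  143   44   43 1309] 0.5965 -0.062 0.0313
[383 172  22  22 317] 0.6709 -0.0715 0.0162
scene
[306 197  27  18 284] 0.544 -0.0073 0.0303
[272 202  27  21 432] 0.5979 -0.0626 0.0309
[329 215  29  22 488] 0.5675 0.0649 0.031
[257 222  14  13 139] 0.6613 -0.076 0.0187
side
[350 234  32  19 299] 0.5977 -0.0669 0.0305
tin wrist ((0.6127718091011047, 0.010467719286680222), 0.028668273240327835)
[ 0.54232168 -0.00736559]
[0.56654839 0.0650089 ]
[ 0.59601306 -0.06160798]
```

View pics/d3.png

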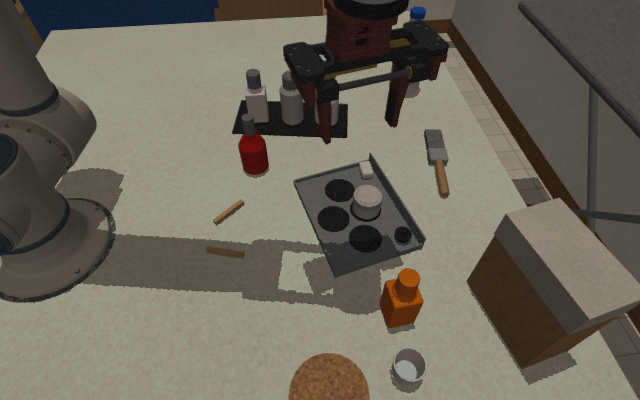

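All three views show the bottles on the mat (side view 256,115 / 292,110 / ~327,110). The spots agree with my tray frame within about 2 mm. Tin next.

```bash
python3 - <<'E'
from h import *
carry((.612,.0095),13,.195,(.490,-.3255),13,.1955,sq=20,hi=.42)
mv((.42,-.34),.45,40); w=shot("wrist","w4");np.save("w4.npy",w,allow_pickle=True);shot("scene","s4")
g=w["frame"]
hsv=cv2.cvtColor(g,cv2.COLOR_RGB2HSV)
E
```

```text
grip 0.056 [-0.9 -0.2  0.8]
held 0.0552 [ 0.2  0.5 -0.5]
f [-0.   0.2 -1.8]
clock 46.0833
```

View pics/w4.png

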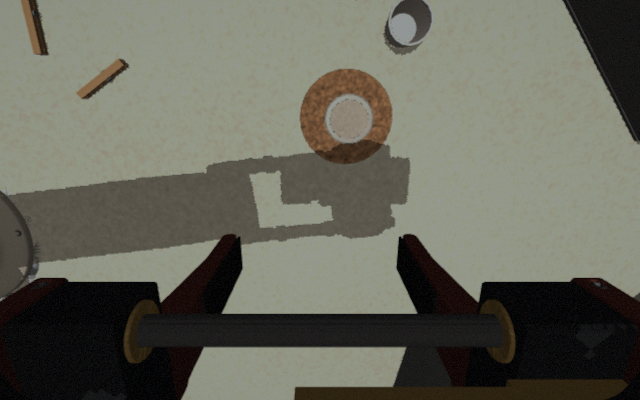

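View pics/s4.png

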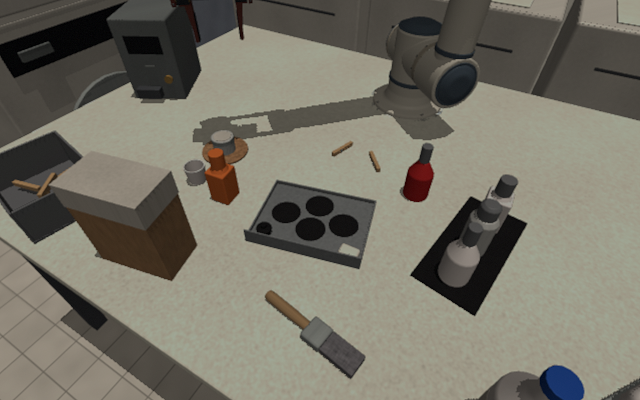

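```bash
python3 - <<'E'
from h import *
w=np.load("w4.npy",allow_pickle=True).item()
print("tin",ray(w,349,118.5,.048),"coaster",ray(w,346,116,.006))
for n in("sq","spray","round"):
    p,h,m=B[n];carry(m,170,.167+h,p,103,.1695+h)
mv((.56,-.07),.47,103)
s=shot("wrist","w5");np.save("w5.npy",s,allow_pickle=True);shot("scene","s5");shot("side","d5")
E
```

```text
tin [ 0.49084742 -0.32497865] coaster [ 0.49175606 -0.32393854]
grip 0.0314 [-0.  -1.2 -1. ]
held 0.0318 [ 0.2 -0.1 -1.8]
f [-0.3  0.4 -2.5]
clock 58.525
grip 0.0374 [ 0.2 -0.2 -0.5]
held 0.0371 [ 0.1 -1.1 -1.9]
f [-0.2  0.9 -2.3]
clock 68.825
grip 0.0236 [ 0.1  0.2 -0.6]
held 0.0236 [ 0.2 -0.4 -2.7]
f [ 0.6  0.3 -2.8]
clock 78.7333
```

View pics/w5.png

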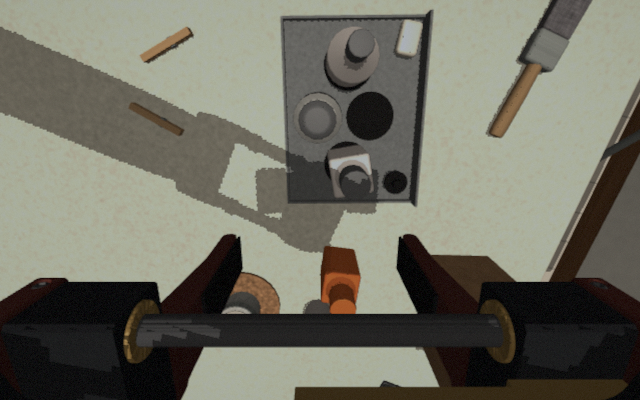

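View pics/s5.png

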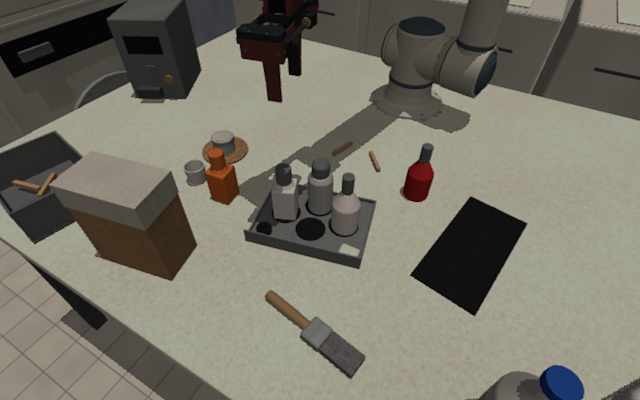

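Compared with the first wrist view, the caps sit at round (361,42), spray (318,118) and square (354,180). That is within about 2 px (3 mm) of the start, and the tin is on the coaster. Handing in.

```bash
python3 - <<'E'
from station import r
r.wait(.3);print(r.sense()["clock"]);r.hand_in()
E
```

```text
79.7917
the job is handed in; nothing more can be done
```

I carried out the task in the required order and handed it in at 79.8 s of the 147 s allowed; no verdict was reported.

**What I did:** I stood the round bottle, spray can and square bottle upright on the mat. Then I set the tin on the coaster, and put each bottle back at its own measured starting spot.

**Last checks:**
- **Tin:** its centre measured about 1.5 mm from the coaster's centre (limit 15 mm). I measured this before putting the bottles back. Later pictures still show it on the coaster.
- **Bottles:** all three are upright. Their caps are within about 2 px (roughly 3 mm) of where they were in the first wrist picture, judged by eye (limit 15 mm).
- **Bystanders:** the soap, sink plug and measuring cup looked unmoved in the pictures.
- **Robot:** the gripper was open and clear of everything.

**Disagreements:** The scene and side views disagreed by 3–5 mm at the cap tops at first, so I averaged them with the wrist view. Once the tray's spots were uncovered, they agreed with those positions to about 2 mm in the wrist and scene views. The side view gave only one usable spot, about 5 mm off. The scene and side views also differed by about 20 mm for the red and orange look-alikes. Those were only kept clear of, so it did not matter.

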